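# Hold the cover over the microscope control unit

## Task

The control unit of the microscope is open for service. First turn the brass hex coupling nut on its deck clockwise until it is fully tight against its stop; then pick up the aluminium cover plate with the black handle and hold it level, hovering about 15 mm clear above the open well with its four holes right over the four threaded brass posts, so that a colleague can start the screws. Finish while still holding it there in the gripper: do not lower it onto the unit, let it touch the unit or let go, and leave everything else on the bench where it is.

Things in the scene. Friction and masses are not known exactly. Their poses are not given: they have to be found in the camera images.
- unit: grey control unit, fixed to the bench, 130 (x) x 230 (y) x 60 (z) mm; origin at the centre of its underside, z up. Its -y part is an open-topped well (130 x 150 mm outside, walls 4 mm, rim 60 mm above the bench, green board inside); its +y part is a closed deck, 60 mm high, with the coupling. Yaw within about 20 degrees
- well (a point): point on the unit: centre of the open well at the height of its rim (60 mm above the bench), 40 mm to -y of the unit's origin; axes are the unit's
- nut (a point): brass hex nut upright on the unit's deck, 78 mm to +y of the unit's origin: 30 mm across flats, from 74 to 102 mm above the bench; below it a collar of 26 mm diameter, above it a stub of 20 mm diameter up to 110 mm. Point: the nut's centre, 88 mm above the bench. Axes turn with the nut: z up along the screw axis, x through a pair of flats (others 60 and 120 degrees from x)
- coupling (a joint): turning angle of the hex nut in rad: grows clockwise seen from above, 0 to 1.9; at 1.9 it is fully tight against a firm stop; starts between 0 and 0.5 (so one long turn or two shorter grasps are needed). Stiff with friction of 0.15 N m, stays where it is left, does not rise or sink.
- mat: blue rubber service mat fixed to the bench, 250 (x) x 190 (y) x 3 mm thick, origin under its centre; the cover and a screwdriver lie on it
- cover: loose aluminium cover, 130 (x) x 150 (y) x 4 mm, 0.18 to 0.35 kg, flat on the mat, handle up; origin at the centre of its underside, z up. Four 12 mm through holes at x, y = (-48, 58), (-48, -58), (48, 40), (48, -40) mm: a trapezoid that fits the posts only one way round, with the cover's axes parallel to the unit's. Black U-shaped handle in its middle
- cover_grip (a point): centre of the cover's handle bar, 34 mm above the plate's underside, over its middle and centre of mass: the bar runs 64 mm along the cover's x, is 14 mm wide (y) and 16 mm high (z, from 26 to 42 mm above the underside); axes are the cover's. Free space of 22 mm under the bar.
- hole0 (a point): centre of the cover's 12 mm hole at its -x, +y (wide end) corner, at the underside of the plate
- hole1 (a point): centre of the cover's 12 mm hole at its -x, -y (wide end) corner, at the underside of the plate
- hole2 (a point): centre of the cover's 12 mm hole at its +x, +y (narrow end) corner, at the underside of the plate
- hole3 (a point): centre of the cover's 12 mm hole at its +x, -y (narrow end) corner, at the underside of the plate
- thread0 (a point): threaded hole (6 mm, dark) in the top of the brass post of 17 mm diameter at the -x, +y (wide end) corner of the well, level with the rim, 60 mm above the bench; belongs under hole0
- thread1 (a point): threaded hole (6 mm, dark) in the top of the brass post of 17 mm diameter at the -x, -y (wide end) corner of the well, level with the rim, 60 mm above the bench; belongs under hole1
- thread2 (a point): threaded hole (6 mm, dark) in the top of the brass post of 17 mm diameter at the +x, +y (narrow end) corner of the well, level with the rim, 60 mm above the bench; belongs under hole2
- thread3 (a point): threaded hole (6 mm, dark) in the top of the brass post of 17 mm diameter at the +x, -y (narrow end) corner of the well, level with the rim, 60 mm above the bench; belongs under hole3
- screwdriver: bystander, loose, to be left alone: screwdriver, 160 mm long, lying on the mat across x, beside the cover; origin at the middle of its underside
- screw_dish: bystander, loose, to be left alone: small steel dish of brass screws, 72 mm across, 22 mm high, beyond the work; origin at the centre of its underside
- objective: bystander, loose, to be left alone: steel microscope objective, 27 mm across, 42 mm high; origin at the centre of its underside
- eyepiece: bystander, loose, to be left alone: black eyepiece, 40 mm across, 52 mm high; origin at the centre of its underside
- tip_box: bystander, loose, to be left alone: blue pipette tip box, 85 x 120 x 75 mm; origin at the centre of its underside
- bottle: bystander, loose, to be left alone: amber bottle, 60 mm across, 130 mm high; origin at the centre of its underside
- timer: bystander, loose, to be left alone: white digital timer lying flat, 60 x 65 x 18 mm, close to the robot; origin at the centre of its underside
There are look-alikes about, which are no part of the job. Of the things that look like the cover, take the one that is farthest from the robot's base at the start.

How it is judged (in metres and radians):
On the way, in this order (a step that is already met when the one before it is completed fails the run):
1. the coupling nut is fully tight (value of joint coupling above 1.75 rad), for 0.2 s.
2. the cover is lifted off the mat in the fingers (height (world z) of cover above 0.04 m and contact force between the fingers and cover above 1 N), for 0.2 s.
At the end, for the whole second after the job is handed in: Nut within 0.15 rad of its stop; cover held in the fingers, at rest, level within 4 degrees, underside 6 to 26 mm above the rim, all four holes within 4 mm horizontally of their threads, not touching the unit; bystanders within 25 mm of their starts (value of joint coupling above 1.75 rad and horizontal distance between hole0 and thread0 below 0.004 m and horizontal distance between hole1 and thread1 below 0.004 m and horizontal distance between hole2 and thread2 below 0.004 m and horizontal distance between hole3 and thread3 below 0.004 m and z of cover in the frame of well between 0.006 and 0.026 m and angle between cover's own z axis and vertical below 0.07 rad and contact force between the fingers and cover above 1 N and contact force between cover and unit below 0.2 N and linear speed of cover below 0.02 m/s and angular speed of cover below 0.15 rad/s and distance of each of screwdriver, screw_dish, objective, eyepiece, tip_box, bottle, timer from where it was at the start of the episode below 0.025 m); the arm keeps its last pose, push and grip.
It fails at once if the cover knocks against or is set down on the unit (contact force between cover and unit above 2 N).
It fails at once if a bystander is pushed away (distance of any of screwdriver, screw_dish, objective, eyepiece, tip_box, bottle, timer from where it was at the start of the episode above 0.025 m).
It also fails if it takes over 64 s, if anything falls off the work surface, if the arm or the gripper's body presses on something with over 40 N, if the wrist force passes 120 N, or if a joint passes its speed limit or range.

## Robot

A 6-joint arm with a two-finger parallel gripper is mounted at the origin on the work surface. World frame = base frame: x ahead of the robot, y to its left, z up, the work surface at z = 0. Lengths are in mm, angles in rad, forces in N, time in s.
With the tool pointing down it reaches from about 350 to 725 mm from the base axis. Payload 6 kg.
Tool frame: the origin (TCP) lies at the very end of the fingers, on their centre line; the grasp point (between the pads) lies 19 mm behind it; z points along the fingers, y is the line along which they close (so a half turn about z gives the same grasp; the last joint's range is limited). The gripper opens to 85 mm and grips with 20 to 120 N. Pads are 22 mm wide; open, the fingers measure 114 mm over their backs; the gripper's body (76 mm by 85 mm) begins 54 mm behind the grasp point. The pads swing forward as they close: fully open they stand 13 mm farther back than shut.
Start: joints at [-1.014, 0.04, 0.085, 0, -1.615, -0.334], TCP at [132.588, -585.144, 231.261] pointing down, gripper open.
Joint ranges: [-2.56, 2.56], [-1.29, 2.01], [-1.08, 1.49], [-3.29, 1.98], [-2.81, -0.18], [-2.99, 2.99]. Speed limits (rad/s): [2.57, 2.57, 3.01, 3.14, 3.14, 3.14].

## Interface

Orientations are given as [roll, pitch, yaw] about the fixed x, y, z axes, in that order (R = Rz(yaw) Ry(pitch) Rx(roll)).
In Python, from cell import state, eyes, ticket gives the robot as it stands.
- The arm moves only by the tool servo_tool, never from a script. Its argument "plan" is a list that holds one entry, the list of rows, each a list of 7 numbers: the shift along the tool's x, y, z in m, then the turn, a rotation vector about the tool's x, y, z in degrees, then the closure in counts, from 0 (fully open) to 255 (shut). In form: [[[x, y, z, ax, ay, az, hand], ...]]. A call has 1 to 12 rows; each row shifts and turns the commanded pose from where the row before left it, along the tool's axes as they then stand; what a row does not reach is not made up. A row lasts 1/12 s, in which the tool goes at most 41.7 mm and 7.16 degrees, less where a joint would pass 70% of its speed; a pose out of reach is approached as far as the arm can. A call with a gripper value outside its range is refused whole. The fingers move at their own pace and stop on an object; the grip force is fixed at half the most. Time passes only in rows, so rows that do not move let the fingers close. It gives the time, the measured TCP pose, the force, the opening and the grip force at its end, in the units of the state.
- state(): the state, without advancing time (a new reading comes with each control period).
- eyes.camera(name): name is "side" or "top" or "wrist"; returns a dict with "color" (420x560x3 uint8, red, green, blue), "fx", "fy", "cx", "cy" (pixels), "R" (3x3) and "t" (3): a world point X has camera coordinates R X + t; the wrist camera has in their place "hand_eye" (4x4, takes a point from camera to tool coordinates, whose origin is the TCP and whose axes are the flange's). Camera axes: x right, y down, z forward; pixel columns grow to the right and rows downward; lengths in mm; the calibration is good to about 2 mm. A picture is of the moment at which its call begins: read the wrist's pose just before it. There is no depth.
- ticket.sign_off(): hands the job in; it is judged then, once.
The state is a dict: "time": time; "joint_positions": joint angles; "qvel": joint speeds; "joint_efforts": joint torques, N m; "tool_pos": TCP position; "eef_rot": TCP orientation; "force": force on the tool from outside, world axes, zero at the start; "torque": the same for the moment, N m; "grip_width": finger opening in mm; "gripper_force": force on a finger pad.
Only numpy, scipy, OpenCV 4.12 (cv2) and the standard library are available. Lean on these libraries where they do the work, as an engineer would, in place of code of your own. Each camera call takes 0.05 s, during which the arm holds its last target. There are 200 camera calls.

## Working session

There is one attempt and no reset: what is moved stays moved. The work goes in short steps, Python scripts to look and compute and a tool call to move; the robot and the scene stay as the last step left them, time stands still between calls to the robot, and variables do not carry over. Pictures are saved under pics/ and viewed, at most 10 in all, crops included, and the job is handed in when it is done.

Besides the shell and the picture viewer there is one more tool, called after ">>>" by a JSON object that holds its "name" and its "arguments". servo_tool: Moves the arm, as the interface text tells. Its arguments: {"type":"object","properties":{"plan":{"type":"array","items":{"type":"array","items":{"type":"array","items":{"type":"number"}}}}},"required":["plan"]}

```bash
mkdir -p pics; ls
python3 - <<'E'
from cell import state,eyes
import cv2,json,numpy as np
s=state(); print({k:np.round(v,3).tolist() for k,v in s.items()})
for n in("top","side"):
    c=eyes.camera(n); cv2.imwrite(f"pics/{n}0.png",c["color"][:,:,::-1])
    print(n,c["fx"],c["fy"],c["cx"],c["cy"],np.round(c["R"],4).tolist(),np.round(c["t"],1).tolist())
E
```

```text
pics
{'time': 0.0, 'joint_positions': [-1.014, 0.041, 0.084, -0.0, -1.616, -0.334], 'qvel': [0.0, 0.001, -0.001, 0.0, -0.0, -0.001], 'joint_efforts': [-0.0, -36.821, 34.741, 6.932, -0.005, -0.0], 'tool_pos': [132.577, -584.825, 230.266], 'eef_rot': [3.14, -0.0, -2.919], 'force': [-0.464, 0.051, -0.787], 'torque': [-0.025, -0.003, 0.014], 'gripper_force': 0.0, 'grip_width': 85.18}
top 446.28048345482455 446.28048345482455 274.2859920323917 215.77939843392045 [[0.0005, -1.0, 0.0081], [-0.9842, -0.002, -0.1771], [0.1771, -0.0079, -0.9842]] [-17.9, 504.8, 1247.9]
side 467.5964079785049 467.5964079785049 281.50584771692957 209.35561588572614 [[-0.8352, -0.55, 0.001], [-0.2702, 0.4089, -0.8717], [0.479, -0.7282, -0.4901]] [423.7, 211.1, 1179.5]
```

View pics/top0.png

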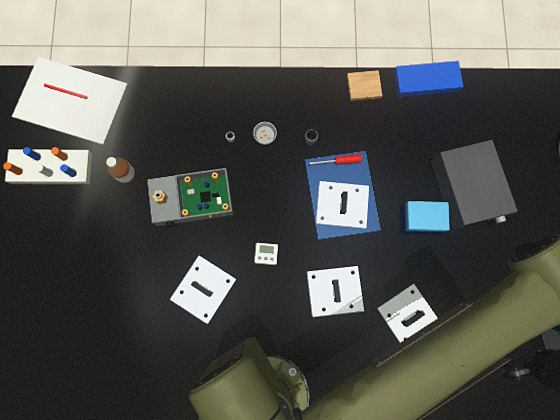

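View pics/side0.png

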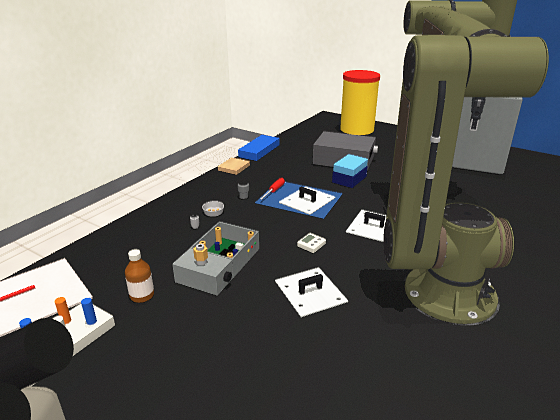

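The top view shows the unit at (190,195) with its deck to the left and the nut at (159,197). The target cover is on the blue mat at (343,204), with look-alikes at (203,290), (336,291) and (408,312). The side view agrees.

```bash
cat > h.py <<'E'
import numpy as np,cv2
from cell import state,eyes
from scipy.spatial.transform import Rotation as Ro
def pose():
    s=state(); T=np.eye(4); T[:3,:3]=Ro.from_euler('xyz',s["eef_rot"]).as_matrix(); T[:3,3]=s["tool_pos"]; return T
def look(n):
    T=pose(); c=eyes.camera(n)
    if n=="wrist":
        W=T@np.array(c["hand_eye"]); c["R"]=W[:3,:3].T; c["t"]=-c["R"]@W[:3,3]
    c["R"]=np.array(c["R"]);c["t"]=np.array(c["t"]); return c
def ray(c,uv,z):
    uv=np.atleast_2d(uv).astype(float)
    d=np.c_[(uv[:,0]-c["cx"])/c["fx"],(uv[:,1]-c["cy"])/c["fy"],np.ones(len(uv))]@c["R"]
    o=-c["R"].T@c["t"]; return (o+d*((z-o[2])/d[:,2])[:,None])
def proj(c,X):
    p=np.atleast_2d(X)@c["R"].T+c["t"]; return np.c_[p[:,0]/p[:,2]*c["fx"]+c["cx"],p[:,1]/p[:,2]*c["fy"]+c["cy"]]
def blobs(m,lo,hi):
    n,l,s,ce=cv2.connectedComponentsWithStats(m.astype(np.uint8))
    return [(ce[i].round(1).tolist(),s[i,:].tolist()) for i in range(1,n) if lo<=s[i,4]<=hi]
E
python3 - <<'E'
from h import *
c=look("top"); im=c["color"]; hsv=cv2.cvtColor(im,cv2.COLOR_RGB2HSV)
br=(hsv[...,0]>8)&(hsv[...,0]<28)&(hsv[...,1]>110)&(hsv[...,2]>110)
br[:, :140]=0; br[:,240:]=0; br[:160]=0;br[230:]=0
print("brass");[print(b, ray(c,b[0],60).round(1).tolist()) for b in blobs(br,5,500)]
g=hsv[...,2]<110; g[:,:310]=0; g[:,375:]=0; g[:175]=0; g[235:]=0
print("dark");[print(b, ray(c,b[0],7).round(1).tolist()) for b in blobs(g&(hsv[...,1]<140),3,900)]
a=cv2.resize(im[160:240,140:240],None,fx=5,fy=5,interpolation=2); b=cv2.resize(im[145:245,300:390],None,fx=4,fy=4,interpolation=2)
cv2.imwrite("pics/crop0.png",np.vstack([np.hstack([a,np.zeros((400,0,3),np.uint8)])[:,:,::-1]])[:, :])
o=np.zeros((400,800,3),np.uint8); o[:,:440]=a[:,:440]; o[:,440:]=b; cv2.imwrite("pics/crop1.png",o[:,:,::-1])
E
```

```text
brass
([214.4, 175.0], [211, 172, 7, 7, 35]) [[622.3, 157.1, 60.0]]
([186.9, 179.0], [184, 176, 7, 7, 34]) [[610.1, 236.5, 60.0]]
([159.1, 196.2], [153, 190, 12, 12, 58]) [[558.8, 314.6, 60.0]]
([225.0, 206.1], [222, 203, 7, 7, 31]) [[530.1, 124.4, 60.0]]
([184.6, 212.0], [182, 209, 7, 7, 35]) [[512.7, 239.6, 60.0]]
dark
([372.9, 182.5], [370, 175, 5, 22, 56]) [[614.8, -316.4, 7.0]]
([312.1, 219.2], [310, 192, 8, 43, 175]) [[501.6, -130.4, 7.0]]
([343.5, 202.3], [340, 192, 7, 22, 112]) [[553.3, -225.5, 7.0]]
([366.8, 233.0], [356, 231, 19, 4, 49]) [[460.3, -292.3, 7.0]]
([352.0, 234.0], [350, 234, 5, 1, 5]) [[457.3, -248.2, 7.0]]
```

View pics/crop1.png

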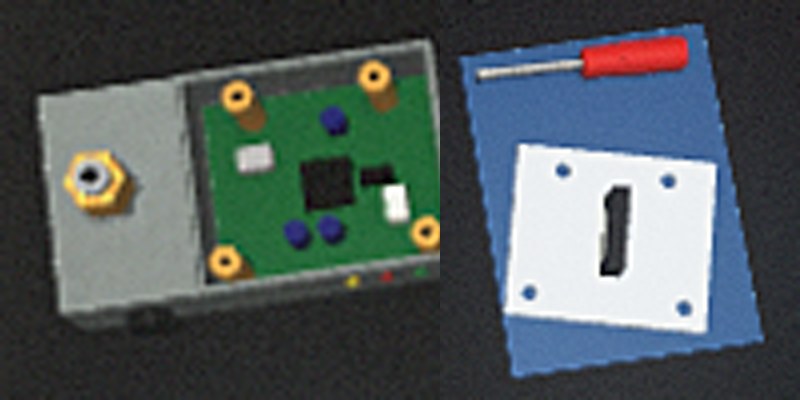

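The crops show the four posts and the hex nut clearly. The cover's narrow end points up (+x), the same as the unit's, so only a small turn is needed. The cover's holes show blue from the mat beneath.

```bash
cat >> h.py <<'E'
HL=np.array([[-48,58],[-48,-58],[48,40],[48,-40.]])
def fit(P,L=HL):
    "yaw, origin: P = Rz L + o"
    P=np.asarray(P)[:,:2]; a=P-P.mean(0); b=L-L.mean(0)
    y=np.arctan2((b[:,0]*a[:,1]-b[:,1]*a[:,0]).sum(),(a*b).sum())
    R=np.array([[np.cos(y),-np.sin(y)],[np.sin(y),np.cos(y)]]); o=P.mean(0)-R@L.mean(0)
    return y,o,np.linalg.norm(L@R.T+o-P,axis=1)
def rows(pos,yaw,n,T=None):
    "per-row twist from the measured pose to the target pose (tool down)"
    T=pose() if T is None else T; G=np.eye(4); G[:3,:3]=(Ro.from_euler('z',yaw)*Ro.from_euler('x',np.pi)).as_matrix(); G[:3,3]=pos
    M=np.linalg.inv(T)@G; w=Ro.from_matrix(M[:3,:3]).as_rotvec()/n
    S=sum(Ro.from_rotvec(w*k).as_matrix() for k in range(n)); p=np.linalg.solve(S,M[:3,3])
    print(n,"rows",(p/1000).round(5).tolist(),np.degrees(w).round(3).tolist())
E
python3 - <<'E'
from h import *
c=look("top"); im=c["color"]; hsv=cv2.cvtColor(im,cv2.COLOR_RGB2HSV)
m=(hsv[...,1]>60); m[:,:320]=0;m[:,365:]=0;m[:184]=0;m[226:]=0
[print(b, ray(c,b[0],7).round(1).tolist()) for b in blobs(m,3,900)]
P=[[512.7,239.6],[530.1,124.4],[610.1,236.5],[622.3,157.1]]
y,o,e=fit(P); R=np.array([[np.cos(y),-np.sin(y)],[np.sin(y),np.cos(y)]])
print("unit yaw",y,"well",o,e,"nut",o+R@[0,118]); print("stub",ray(c,[159,196],100))
w=eyes.camera("wrist"); print(np.round(w["hand_eye"],3).tolist(),w["fx"],w["cx"],w["cy"])
rows([500,-226,230],-np.pi,12); rows([520,-226,250],-np.pi,12)
E
```

```text
([360.0, 184.0], [356, 184, 9, 1, 9]) [[610.0, -277.1, 7.0]]
([330.0, 187.3], [329, 186, 3, 3, 7]) [[599.5, -185.9, 7.0]]
([356.3, 189.9], [355, 189, 4, 3, 9]) [[591.6, -265.3, 7.0]]
([341.4, 212.6], [340, 211, 5, 3, 7]) [[521.8, -218.4, 7.0]]
([321.7, 217.9], [320, 217, 4, 3, 9]) [[505.6, -159.1, 7.0]]
([360.3, 221.7], [359, 220, 4, 4, 10]) [[494.3, -274.1, 7.0]]
([325.8, 224.8], [320, 224, 15, 2, 20]) [[484.7, -170.9, 7.0]]
unit yaw 0.1527175025023164 well [568.8 189.4] [0.24170152 0.38194383 0.26952647 0.07247645] nut [550.8493013  306.02663682]
stub [[550.39062197 304.69142333 100.        ]]
[[-0.001, -0.945, -0.328, 86.134], [1.0, -0.001, -0.0, -0.217], [-0.0, -0.328, 0.945, -143.738], [0.0, 0.0, 0.0, 1.0]] 357.9429898987177 276.7058675265378 207.21908387034892
12 rows [-0.03407, 0.02607, 8e-05] [0.004, -0.001, 1.064]
12 rows [-0.03573, 0.02587, -0.00159] [0.004, -0.001, 1.064]
```

Run:
```python
from h import *
y,o,e=fit([[505.6,-159.1],[494.3,-274.1],[599.5,-185.9],[591.6,-265.3]]); print("cover",y,o,e)
rows([o[0],o[1],200],-np.pi+y,20)
```

```text
cover -0.09618246304633658 [ 547.75 -221.1 ] [0.3464852  0.15915504 0.13060009 0.24093396]
20 rows [-0.0221, 0.01674, 0.00155] [0.002, -0.001, 0.914]
```

>>> {"name": "servo_tool", "arguments": {"plan": [[[-0.0221,0.0167,0.0015,0,0,0.91,0],[-0.0221,0.0167,0.0015,0,0,0.91,0],[-0.0221,0.0167,0.0015,0,0,0.91,0],[-0.0221,0.0167,0.0015,0,0,0.91,0],[-0.0221,0.0167,0.0015,0,0,0.91,0],[-0.0221,0.0167,0.0015,0,0,0.91,0],[-0.0221,0.0167,0.0015,0,0,0.91,0],[-0.0221,0.0167,0.0015,0,0,0.91,0],[-0.0221,0.0167,0.0015,0,0,0.91,0],[-0.0221,0.0167,0.0015,0,0,0.91,0],[-0.0221,0.0167,0.0015,0,0,0.91,0],[-0.0221,0.0167,0.0015,0,0,0.91,0]]]}}

```text
time: 1.25
tool_pos: [368.8, -350.0, 213.4]
eef_rot: [3.142, 0.0, -3.11]
force: [0.1, -0.5, 0.5]
grip_width: 85.5
gripper_force: 0.0
```

>>> {"name": "servo_tool", "arguments": {"plan": [[[-0.0221,0.0167,0.0015,0,0,0.91,0],[-0.0221,0.0167,0.0015,0,0,0.91,0],[-0.0221,0.0167,0.0015,0,0,0.91,0],[-0.0221,0.0167,0.0015,0,0,0.91,0],[-0.0221,0.0167,0.0015,0,0,0.91,0],[-0.0221,0.0167,0.0015,0,0,0.91,0],[-0.0221,0.0167,0.0015,0,0,0.91,0],[-0.0221,0.0167,0.0015,0,0,0.91,0],[0,0,0,0,0,0,0],[0,0,0,0,0,0,0],[0,0,0,0,0,0,0]]]}}

```text
time: 2.17
tool_pos: [547.5, -221.8, 201.1]
eef_rot: [-3.142, -0.001, 3.047]
force: [-0.6, 0.9, -0.1]
grip_width: 85.3
gripper_force: 0.0
```

Run:
```python
from h import *
c=look("wrist"); im=c["color"]; cv2.imwrite("pics/w1.png",im[:,:,::-1]); hsv=cv2.cvtColor(im,cv2.COLOR_RGB2HSV)
s=state(); print(s["time"],s["tool_pos"],s["eef_rot"])
wh=(hsv[...,1]<60)&(hsv[...,2]>140)
cn,h=cv2.findContours(wh.astype(np.uint8),cv2.RETR_CCOMP,cv2.CHAIN_APPROX_NONE)
big=max(range(len(cn)),key=lambda i:cv2.contourArea(cn[i])); print("plate",cv2.contourArea(cn[big]),cv2.boundingRect(cn[big]))
for i in range(len(cn)):
    if h[0][i][3]==big and cv2.contourArea(cn[i])>15:
        (u,v),d,_=cv2.fitEllipse(cn[i]); print((round(u,1),round(v,1)),np.round(d,1),ray(c,[u,v],7).round(1).tolist())
# expected
```

```text
2.2167 [ 547.34583571 -222.14922027  201.43997433] [-3.14147024e+00  1.08053638e-05  3.04652091e+00]
plate 20427.0 (193, 107, 166, 133)
(314.4, 223.4) [10.9 12.2] [[599.3, -189.0, 7.0]]
(235.6, 222.8) [ 9.8 11.4] [[591.0, -268.6, 7.0]]
(274.9, 184.4) [19.2 95.5] [[554.7, -225.0, 7.0]]
(337.8, 126.8) [11.6 12.8] [[505.2, -161.6, 7.0]]
(212.7, 126.5) [11.7 13.1] [[493.9, -277.0, 7.0]]
```

Wrist frame: cover holes at (314,223), (236,223), (338,127) and (213,127), agreeing with the top camera within 3 mm. Next I'll move over the nut.

Run:
```python
from h import *
rows([551,300,215],-np.pi+0.153,20)
```

```text
20 rows [-0.00078, 0.02616, -0.00068] [-0.0, -0.0, -0.711]
```

>>> {"name": "servo_tool", "arguments": {"plan": [[[-0.0008,0.0262,-0.0007,0,0,-0.71,0],[-0.0008,0.0262,-0.0007,0,0,-0.71,0],[-0.0008,0.0262,-0.0007,0,0,-0.71,0],[-0.0008,0.0262,-0.0007,0,0,-0.71,0],[-0.0008,0.0262,-0.0007,0,0,-0.71,0],[-0.0008,0.0262,-0.0007,0,0,-0.71,0],[-0.0008,0.0262,-0.0007,0,0,-0.71,0],[-0.0008,0.0262,-0.0007,0,0,-0.71,0],[-0.0008,0.0262,-0.0007,0,0,-0.71,0],[-0.0008,0.0262,-0.0007,0,0,-0.71,0],[-0.0008,0.0262,-0.0007,0,0,-0.71,0],[-0.0008,0.0262,-0.0007,0,0,-0.71,0]]]}}

```text
time: 3.22
tool_pos: [565.4, 92.2, 210.4]
eef_rot: [3.141, 0.001, -3.088]
force: [0.4, -0.6, 0.3]
grip_width: 85.5
gripper_force: 0.0
```

>>> {"name": "servo_tool", "arguments": {"plan": [[[-0.0008,0.0262,-0.0007,0,0,-0.71,0],[-0.0008,0.0262,-0.0007,0,0,-0.71,0],[-0.0008,0.0262,-0.0007,0,0,-0.71,0],[-0.0008,0.0262,-0.0007,0,0,-0.71,0],[-0.0008,0.0262,-0.0007,0,0,-0.71,0],[-0.0008,0.0262,-0.0007,0,0,-0.71,0],[-0.0008,0.0262,-0.0007,0,0,-0.71,0],[-0.0008,0.0262,-0.0007,0,0,-0.71,0],[0,0,0,0,0,0,0],[0,0,0,0,0,0,0],[0,0,0,0,0,0,0]]]}}

```text
time: 4.13
tool_pos: [551.9, 300.3, 215.7]
eef_rot: [3.141, 0.0, -2.989]
force: [-0.1, 0.4, 0.6]
grip_width: 85.5
gripper_force: 0.0
```

Run:
```python
from h import *
c=look("wrist"); im=c["color"]; cv2.imwrite("pics/w2.png",im[:,:,::-1]); hsv=cv2.cvtColor(im,cv2.COLOR_RGB2HSV)
np.savez("w2.npz",**c)
s=state(); print(s["time"],s["tool_pos"],s["eef_rot"])
br=(hsv[...,0]>8)&(hsv[...,0]<28)&(hsv[...,1]>110)&(hsv[...,2]>110)
[print(b, ray(c,b[0],60).round(1).tolist()) for b in blobs(br,30,5000)]
```

```text
4.1833 [551.951556   300.01509049 215.81949323] [ 3.14135396e+00  5.58230124e-04 -2.98975064e+00]
([85.2, 126.6], [56, 116, 50, 27, 634]) [[523.9, 136.6, 60.0]]
([218.1, 123.5], [206, 116, 18, 25, 155]) [[505.0, 244.2, 60.0]]
([67.4, 131.0], [63, 127, 9, 9, 44]) [[529.7, 122.0, 60.0]]
([208.7, 131.2], [205, 128, 8, 8, 34]) [[512.3, 237.2, 60.0]]
([281.7, 193.7], [260, 175, 45, 47, 971]) [[556.5, 305.0, 60.0]]
([120.5, 225.9], [98, 211, 39, 37, 530]) [[608.3, 166.0, 60.0]]
([202.3, 225.0], [186, 211, 28, 37, 398]) [[596.3, 238.9, 60.0]]
([107.1, 237.9], [103, 235, 9, 7, 36]) [[622.1, 154.1, 60.0]]
([195.2, 238.0], [192, 235, 7, 7, 32]) [[610.1, 233.5, 60.0]]
([375.0, 249.8], [357, 243, 46, 27, 192]) [[597.0, 398.6, 60.0]]
([406.3, 289.5], [369, 270, 70, 52, 1166]) [[633.6, 438.5, 60.0]]
([545.2, 346.5], [526, 327, 34, 48, 822]) [[677.3, 597.2, 60.0]]
```

View pics/w2.png

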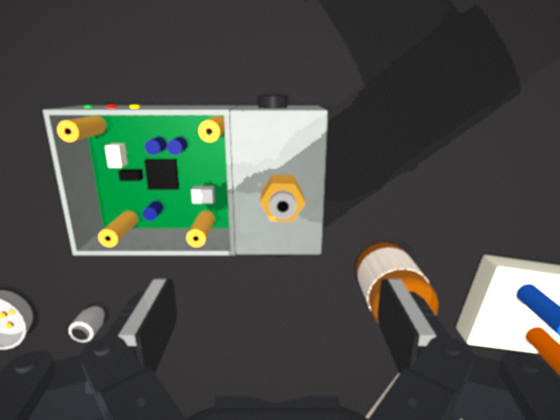

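The wrist view shows the four thread holes at (67,131), (209,131), (107,238) and (195,238). The nut is at (282,198). Next I need its flat angle.

Run:
```python
from h import *
c=dict(np.load("w2.npz")); im=c["color"]; hsv=cv2.cvtColor(im,cv2.COLOR_RGB2HSV)
P=[[512.3,237.2],[529.7,122.],[610.1,233.5],[622.1,154.1]]
y,o,e=fit(P); R=np.array([[np.cos(y),-np.sin(y)],[np.sin(y),np.cos(y)]]); print("unit",y,o,e,"nut",o+R@[0,118])
br=(hsv[...,0]>8)&(hsv[...,0]<32)&(hsv[...,1]>110)&(hsv[...,2]>60)
cn,_=cv2.findContours(br[170:225,255:310].astype(np.uint8),cv2.RETR_EXTERNAL,cv2.CHAIN_APPROX_NONE)
k=max(cn,key=cv2.contourArea)[:,0]+[255,170]
v=hsv[...,2]; print("V hist",np.histogram(v[br&(np.add.outer(np.arange(420),np.zeros(560))>170)][:1],3)[0].size)
a=cv2.resize(im[165:230,245:320],None,fx=8,fy=8,interpolation=cv2.INTER_CUBIC)
nc=np.r_[o+R@[0,118],102]
for th,col in((0,(255,0,0)),(30,(0,0,255))):
    h=[nc+[17.32*np.cos(np.radians(th+30+60*i)),17.32*np.sin(np.radians(th+30+60*i)),0] for i in range(6)]
    q=((proj(c,h)-[245,165]+.5)*8).astype(int)
    if th==0: cv2.polylines(a,[q],True,col,1)
cv2.imwrite("pics/nut.png",a[:,:,::-1])
```

```text
unit 0.14911245528800618 [568.55 186.7 ] [0.3208678  0.21270529 0.11570975 0.22406859] nut [551.01986157 303.39059194]
V hist 3
```

View pics/nut.png

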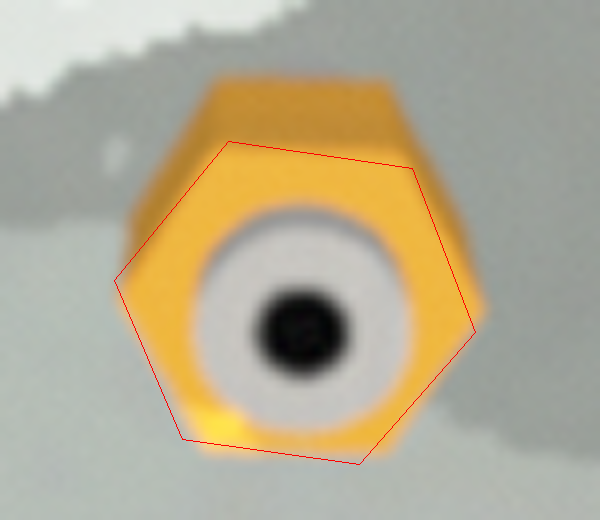

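The nut's top edge is horizontal in the image, so its flats sit at about 7° (mod 60). I'll grasp with the tool yaw at −83° and turn clockwise from there.

Run:
```python
from h import *
rows([551,303.9,190],np.radians(-83),14)
```

```text
14 rows [-0.00018, 0.00026, 0.00184] [-0.001, 0.003, -6.307]
```

>>> {"name": "servo_tool", "arguments": {"plan": [[[-0.0002,0.0003,0.0018,0,0,-6.3,0],[-0.0002,0.0003,0.0018,0,0,-6.3,0],[-0.0002,0.0003,0.0018,0,0,-6.3,0],[-0.0002,0.0003,0.0018,0,0,-6.3,0],[-0.0002,0.0003,0.0018,0,0,-6.3,0],[-0.0002,0.0003,0.0018,0,0,-6.3,0],[-0.0002,0.0003,0.0018,0,0,-6.3,0],[-0.0002,0.0003,0.0018,0,0,-6.3,0],[-0.0002,0.0003,0.0018,0,0,-6.3,0],[-0.0002,0.0003,0.0018,0,0,-6.3,0],[-0.0002,0.0003,0.0018,0,0,-6.3,0],[-0.0002,0.0003,0.0018,0,0,-6.3,0]]]}}

```text
time: 5.18
tool_pos: [551.4, 303.7, 194.1]
eef_rot: [-3.141, 0.001, -1.665]
force: [-0.1, 0.9, 0.9]
grip_width: 85.6
gripper_force: 0.0
```

>>> {"name": "servo_tool", "arguments": {"plan": [[[-0.0002,0.0003,0.0018,0,0,-6.3,0],[-0.0002,0.0003,0.0018,0,0,-6.3,0],[0,0,0,0,0,0,0],[0,0,0,0,0,0,0],[0,0,0,0,0,0,0]]]}}

```text
time: 5.6
tool_pos: [550.7, 304.8, 190.6]
eef_rot: [-3.141, 0.0, -1.453]
force: [-0.9, -0.4, -0.3]
grip_width: 85.7
gripper_force: 0.0
```

Run:
```python
from h import *
c=look("wrist"); im=c["color"]
s=state(); print(s["time"],s["tool_pos"],s["eef_rot"])
nc=np.array([551,303.9,102]); q=proj(c,nc)[0]; print(q)
u0,v0=int(q[0])-38,int(q[1])-33
a=cv2.resize(im[v0:v0+66,u0:u0+76],None,fx=8,fy=8,interpolation=cv2.INTER_CUBIC)
h=[nc+[17.32*np.cos(np.radians(7+30+60*i)),17.32*np.sin(np.radians(37+60*i)),0] for i in range(6)]
cv2.polylines(a,[((proj(c,h)-[u0,v0]+.5)*8).astype(int)],True,(255,0,0),1)
cv2.imwrite("pics/nut2.png",a[:,:,::-1])
hsv=cv2.cvtColor(im,cv2.COLOR_RGB2HSV); d=(hsv[...,2]<70); d2=np.zeros_like(d); d2[v0+5:v0+60,u0+5:u0+70]=d[v0+5:v0+60,u0+5:u0+70]
[print(b,ray(c,b[0],110)) for b in blobs(d2,8,500)]
```

```text
5.65 [550.66887276 305.01578691 190.5077985 ] [-3.14117444e+00  3.40806617e-04 -1.45245908e+00]
[274.48253849 211.79442228]
([275.1, 216.8], [269, 211, 13, 12, 122]) [[550.47499327 304.50418617 110.        ]]
([279.8, 236.7], [244, 236, 62, 2, 90]) [[545.61854355 318.57254041 110.        ]]
```

View pics/nut2.png

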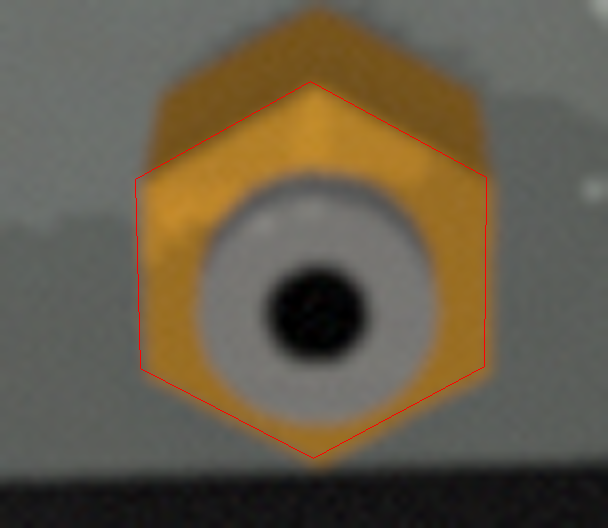

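The outline matches the nut within about 0.7 px and 1°, and the nut is at (550.5, 304.4). I'll descend to TCP z = 72.

Run:
```python
from h import *
rows([550.5,304.4,72],np.radians(-83),9)
```

```text
9 rows [7e-05, 3e-05, 0.01317] [-0.003, 0.002, -0.024]
```

>>> {"name": "servo_tool", "arguments": {"plan": [[[0.0001,0,0.0132,0,0,0,0],[0.0001,0,0.0132,0,0,0,0],[0.0001,0,0.0132,0,0,0,0],[0.0001,0,0.0132,0,0,0,0],[0.0001,0,0.0132,0,0,0,0],[0.0001,0,0.0132,0,0,0,0],[0.0001,0,0.0132,0,0,0,0],[0.0001,0,0.0132,0,0,0,0],[0,0,0.013,0,0,0,0],[0,0,0,0,0,0,0],[0,0,0,0,0,0,0]]]}}

```text
time: 6.57
tool_pos: [550.3, 304.4, 70.6]
eef_rot: [3.14, -0.001, -1.449]
force: [-0.4, 0.7, 1.3]
grip_width: 85.2
gripper_force: 0.0
```

>>> {"name": "servo_tool", "arguments": {"plan": [[[0,0,0,0,0,0,255],[0,0,0,0,0,0,255],[0,0,0,0,0,0,255],[0,0,0,0,0,0,255],[0,0,0,0,0,0,255],[0,0,0,0,0,0,255],[0,0,0,0,0,0,255],[0,0,0,0,0,0,255],[0,0,0,0,0,0,255],[0,0,0,0,0,0,255],[0,0,0,0,0,0,255],[0,0,0,0,0,0,255]]]}}

```text
time: 7.57
tool_pos: [551.7, 305.1, 72.7]
eef_rot: [-3.139, 0.001, -1.449]
force: [6.5, 0.6, 1.4]
grip_width: 29.0
gripper_force: 63.5
```

>>> {"name": "servo_tool", "arguments": {"plan": [[[0,-0.001,0,0,0,3,255],[0,0,0,0,0,6,255],[0,0,0,0,0,6,255],[0,0,0,0,0,6,255],[0,0,0,0,0,6,255],[0,0,0,0,0,6,255],[0,0,0,0,0,6,255],[0,0,0,0,0,6,255],[0,0,0,0,0,6,255],[0,0,0,0,0,6,255],[0,0,0,0,0,6,255],[0,0,0,0,0,6,255]]]}}

```text
time: 8.57
tool_pos: [552.3, 304.9, 72.6]
eef_rot: [-3.141, 0.002, -2.658]
force: [2.3, -1.3, 1.9]
grip_width: 28.9
gripper_force: 63.5
```

Run:
```python
from h import *
s=state(); print(s["eef_rot"],s["torque"],s["force"],s["joint_positions"][5],s["joint_efforts"][5])
```

```text
[-3.14129030e+00  2.01361215e-03 -2.65840823e+00] [-0.19436304 -0.98033917  0.17606033] [ 2.25337456 -1.27108668  1.90014137] -1.9095221208394042 1.4782427251338959
```

>>> {"name": "servo_tool", "arguments": {"plan": [[[0,0,0,0,0,3,255],[0,0,0,0,0,3,255],[0,0,0,0,0,3,255],[0,0,0,0,0,3,255]]]}}

```text
time: 8.9
tool_pos: [552.4, 304.8, 72.7]
eef_rot: [3.142, 0.002, -2.865]
force: [2.8, -1.7, 2.3]
grip_width: 29.3
gripper_force: 63.5
```

Run:
```python
from h import *
s=state(); print(s["eef_rot"],s["torque"],s["force"],s["joint_positions"][5],s["joint_efforts"][5])
```

```text
[ 3.14158165e+00  2.18688404e-03 -2.86533434e+00] [-0.20778746 -1.01574751  0.13806726] [ 2.81795162 -1.68385028  2.32758957] -2.1163846078128943 0.66320875659585
```

>>> {"name": "servo_tool", "arguments": {"plan": [[[0,0,0,0,0,3,255],[0,0,0,0,0,3,255],[0,0,0,0,0,3,255],[0,0,0,0,0,3,255]]]}}

```text
time: 9.23
tool_pos: [552.4, 304.7, 72.6]
eef_rot: [3.141, 0.002, -3.075]
force: [3.1, -2.0, 1.4]
grip_width: 29.2
gripper_force: 63.5
```

Run:
```python
from h import *
s=state(); print(s["eef_rot"],s["torque"],s["force"],s["joint_positions"][5],s["joint_efforts"][5])
```

```text
[ 3.14134556e+00  2.07612783e-03 -3.07484070e+00] [-0.30391872 -1.076284    0.14092723] [ 3.06472104 -2.01849477  1.37058236] -2.325859307073605 0.6638834439218044
```

>>> {"name": "servo_tool", "arguments": {"plan": [[[0,0,0,0,0,3,255],[0,0,0,0,0,3,255],[0,0,0,0,0,0,255]]]}}

```text
time: 9.48
tool_pos: [552.4, 304.7, 72.6]
eef_rot: [3.141, 0.002, 3.104]
force: [3.6, -2.3, 2.6]
grip_width: 29.4
gripper_force: 63.6
```

Run:
```python
from h import *
s=state(); print(s["eef_rot"],s["torque"],s["force"],s["joint_positions"][5],s["joint_efforts"][5])
```

```text
[3.14112728e+00 1.99451418e-03 3.10395587e+00] [-0.53366727 -1.18202795 -0.11642062] [ 3.56990422 -2.30395511  2.6027199 ] -2.430147661192155 -0.5436531454324722
```

>>> {"name": "servo_tool", "arguments": {"plan": [[[0,0,0,0,0,2,255],[0,0,0,0,0,2,255],[0,0,0,0,0,2,255]]]}}

```text
time: 9.73
tool_pos: [552.4, 304.6, 72.6]
eef_rot: [3.141, 0.002, 3.002]
force: [5.0, -1.7, 2.6]
grip_width: 28.8
gripper_force: 63.6
```

Run:
```python
from h import *
s=state(); print(s["eef_rot"],s["torque"],s["force"],s["joint_positions"][5],s["joint_efforts"][5])
```

```text
[3.14108558e+00 1.97998532e-03 3.00152762e+00] [-0.61411376 -1.27393562  0.18636609] [ 5.01384566 -1.69440193  2.62049014] -2.5326356978235447 0.39696134626865387
```

>>> {"name": "servo_tool", "arguments": {"plan": [[[0,0,0,0,0,2,255],[0,0,0,0,0,2,255],[0,0,0,0,0,2,255]]]}}

```text
time: 9.98
tool_pos: [552.4, 304.5, 72.7]
eef_rot: [3.141, 0.002, 2.899]
force: [3.9, -3.1, 3.5]
grip_width: 29.2
gripper_force: 70.8
```

Run:
```python
from h import *
s=state(); print(s["eef_rot"],s["torque"],s["force"],s["joint_positions"][5],s["joint_efforts"][5])
```

```text
[3.14149241e+00 2.24198732e-03 2.89912444e+00] [-0.73548192 -1.12112757  1.32034477] [ 3.91783498 -3.06452431  3.46022725] -2.63537171080053 -0.7587500475347042
```

>>> {"name": "servo_tool", "arguments": {"plan": [[[0,0,0,0,0,1,255],[0,0,0,0,0,0,255],[0,0,0,0,0,0,255],[0,0,0,0,0,0,255]]]}}

```text
time: 10.32
tool_pos: [552.4, 304.5, 72.7]
eef_rot: [-3.142, 0.002, 2.883]
force: [4.4, -4.3, 3.7]
grip_width: 28.7
gripper_force: 72.5
```

Run:
```python
from h import *
s=state(); print(s["eef_rot"],s["torque"],s["force"],s["joint_positions"][5],s["joint_efforts"][5])
```

```text
[-3.14152095e+00  2.34769312e-03  2.88345273e+00] [-1.01459014 -1.46070246  1.62738889] [ 4.42044813 -4.30506929  3.74329677] -2.651181091816485 -1.6145287826657295
```

The torque rose to 1.6 N m after about 1.95 rad of turning, so the nut is against its stop. I'll open and rise.

>>> {"name": "servo_tool", "arguments": {"plan": [[[0,0,0,0,0,-1,255],[0,0,0,0,0,0,0],[0,0,0,0,0,0,0],[0,0,0,0,0,0,0],[0,0,0,0,0,0,0],[0,0,0,0,0,0,0],[0,0,0,0,0,0,0],[0,0,0,0,0,0,0],[0,0,0,0,0,0,0],[0,0,0,0,0,0,0]]]}}

```text
time: 11.15
tool_pos: [551.5, 304.9, 71.5]
eef_rot: [3.142, -0.0, 2.897]
force: [-0.5, -0.4, -0.0]
grip_width: 85.6
gripper_force: 0.0
```

>>> {"name": "servo_tool", "arguments": {"plan": [[[0,0,-0.015,0,0,0,0],[0,0,-0.015,0,0,0,0],[0,0,-0.015,0,0,0,0],[0,0,-0.015,0,0,0,0],[0,0,-0.015,0,0,0,0],[0,0,-0.015,0,0,0,0],[0,0,-0.015,0,0,0,0],[0,0,-0.015,0,0,0,0],[0,0,0,0,0,0,0],[0,0,0,0,0,0,0]]]}}

```text
time: 11.98
tool_pos: [551.8, 305.1, 192.3]
eef_rot: [3.14, 0.001, 2.897]
force: [-0.3, -0.4, -0.6]
grip_width: 85.1
gripper_force: 0.0
```

Run:
```python
from h import *
c=look("wrist"); im=c["color"]
nc=np.array([551,304.4,102]); q=proj(c,nc)[0]; u0,v0=int(q[0])-38,int(q[1])-33
a=cv2.resize(im[v0:v0+66,u0:u0+76],None,fx=8,fy=8,interpolation=cv2.INTER_CUBIC)
th=7-np.degrees(1.9)
h=[nc+[17.32*np.cos(np.radians(th+30+60*i)),17.32*np.sin(np.radians(th+30+60*i)),0] for i in range(6)]
cv2.polylines(a,[((proj(c,h)-[u0,v0]+.5)*8).astype(int)],True,(255,0,0),1)
cv2.imwrite("pics/nut3.png",a[:,:,::-1])
y,o,e=fit([[505.2,-161.6],[493.9,-277.],[599.3,-189],[591,-268.6]]); print("cover",y,o,e, pose()[:3,3])
rows([o[0],o[1],200],-np.pi+y,20)
```

```text
cover -0.09935272201885043 [ 547.35 -224.05] [0.14192185 0.06633699 0.21929312 0.14637264] [551.37242229 304.92261761 191.0300253 ]
20 rows [-0.00443, -0.0261, -0.00045] [0.001, -0.002, -0.417]
```

View pics/nut3.png

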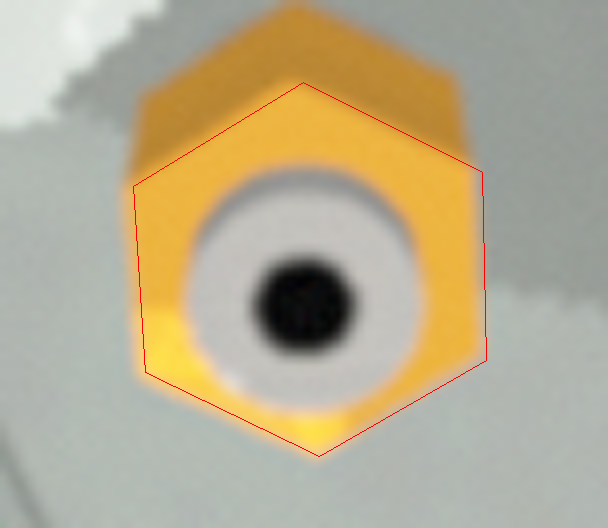

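The nut outline now matches a 1.9 rad turn, so it is tight. Next I'll move to the cover.

>>> {"name": "servo_tool", "arguments": {"plan": [[[-0.0044,-0.0261,-0.0005,0,0,-0.42,0],[-0.0044,-0.0261,-0.0005,0,0,-0.42,0],[-0.0044,-0.0261,-0.0005,0,0,-0.42,0],[-0.0044,-0.0261,-0.0005,0,0,-0.42,0],[-0.0044,-0.0261,-0.0005,0,0,-0.42,0],[-0.0044,-0.0261,-0.0005,0,0,-0.42,0],[-0.0044,-0.0261,-0.0005,0,0,-0.42,0],[-0.0044,-0.0261,-0.0005,0,0,-0.42,0],[-0.0044,-0.0261,-0.0005,0,0,-0.42,0],[-0.0044,-0.0261,-0.0005,0,0,-0.42,0],[-0.0044,-0.0261,-0.0005,0,0,-0.42,0],[-0.0044,-0.0261,-0.0005,0,0,-0.42,0]]]}}

```text
time: 13.03
tool_pos: [538.9, -13.7, 196.2]
eef_rot: [-3.141, -0.002, 2.985]
force: [0.5, -0.5, 0.7]
grip_width: 85.5
gripper_force: 0.0
```

>>> {"name": "servo_tool", "arguments": {"plan": [[[-0.0044,-0.0261,-0.0005,0,0,-0.42,0],[-0.0044,-0.0261,-0.0005,0,0,-0.42,0],[-0.0044,-0.0261,-0.0005,0,0,-0.42,0],[-0.0044,-0.0261,-0.0005,0,0,-0.42,0],[-0.0044,-0.0261,-0.0005,0,0,-0.42,0],[-0.0044,-0.0261,-0.0005,0,0,-0.42,0],[-0.0044,-0.0261,-0.0005,0,0,-0.42,0],[-0.0044,-0.0261,-0.0005,0,0,-0.42,0],[0,0,0,0,0,0,0],[0,0,0,0,0,0,0],[0,0,0,0,0,0,0]]]}}

```text
time: 13.95
tool_pos: [546.7, -223.9, 200.2]
eef_rot: [3.141, -0.002, 3.043]
force: [0.1, -0.2, -1.2]
grip_width: 85.1
gripper_force: 0.0
```

Run:
```python
from h import *
c=look("wrist"); im=c["color"]; hsv=cv2.cvtColor(im,cv2.COLOR_RGB2HSV)
s=state(); print(s["time"],s["tool_pos"],s["eef_rot"])
wh=(hsv[...,1]<60)&(hsv[...,2]>140)
cn,h=cv2.findContours(wh.astype(np.uint8),cv2.RETR_CCOMP,cv2.CHAIN_APPROX_NONE)
big=max(range(len(cn)),key=lambda i:cv2.contourArea(cn[i])); H=[]
for i in range(len(cn)):
    if h[0][i][3]==big and 50<cv2.contourArea(cn[i])<300:
        (u,v),d,_=cv2.fitEllipse(cn[i]); H.append(ray(c,[u,v],7)[0,:2])
H=np.array(H); H=H[np.argsort(H[:,0])]; H=np.r_[sorted(H[:2],key=lambda p:-p[1]),sorted(H[2:],key=lambda p:-p[1])]
y,o,e=fit(H); print(H,y,o,e); rows([o[0],o[1],90],-np.pi+y,12);rows([o[0],o[1],19],-np.pi+y,18)
```

```text
14.0 [ 546.93350315 -223.49650283  200.61324066] [ 3.14120770e+00 -1.27890338e-03  3.04355461e+00]
[[ 505.05339488 -161.65052531]
 [ 493.66379771 -276.95425154]
 [ 599.16237087 -188.82695329]
 [ 590.95527701 -268.48318895]] -0.09866236446236643 [ 547.20871012 -223.97872977] [0.15578231 0.066757   0.25796574 0.08504858]
12 rows [-3e-05, -4e-05, 0.00922] [0.002, -0.006, 0.003]
18 rows [-2e-05, -3e-05, 0.01009] [0.001, -0.004, 0.002]
```

>>> {"name": "servo_tool", "arguments": {"plan": [[[0,0,0.015,0,0,0,0],[0,0,0.015,0,0,0,0],[0,0,0.015,0,0,0,0],[0,0,0.015,0,0,0,0],[0,0,0.015,0,0,0,0],[0,0,0.015,0,0,0,0],[0,0,0.015,0,0,0,0],[0,0,0.015,0,0,0,0],[-0.0004,-0.0005,0.015,0,0,0,0],[0,0,0.015,0,0,0,0],[0,0,0.015,0,0,0,0],[0,0,0.008,0,0,0,0]]]}}

```text
time: 15.0
tool_pos: [546.6, -223.2, 26.3]
eef_rot: [3.141, -0.003, 3.044]
force: [-0.3, -0.1, -0.6]
grip_width: 85.3
gripper_force: 0.0
```

>>> {"name": "servo_tool", "arguments": {"plan": [[[0,0,0.008,0,0,0,0],[0,0,0,0,0,0,0],[0,0,0,0,0,0,0],[0,0,0,0,0,0,0]]]}}

```text
time: 15.33
tool_pos: [548.1, -224.6, 21.6]
eef_rot: [-3.141, 0.001, 3.044]
force: [0.5, 0.3, 1.0]
grip_width: 85.5
gripper_force: 0.0
```

>>> {"name": "servo_tool", "arguments": {"plan": [[[0,0,0,0,0,0,255],[0,0,0,0,0,0,255],[0,0,0,0,0,0,255],[0,0,0,0,0,0,255],[0,0,0,0,0,0,255],[0,0,0,0,0,0,255],[0,0,0,0,0,0,255],[0,0,0,0,0,0,255],[0,0,0,0,0,0,255],[0,0,0,0,0,0,255],[0,0,0,0,0,0,255],[0,0,0,0,0,0,255]]]}}

```text
time: 16.33
tool_pos: [547.6, -224.6, 20.7]
eef_rot: [-3.142, 0.0, 3.043]
force: [-1.3, 1.3, 2.7]
grip_width: 13.0
gripper_force: 60.3
```

>>> {"name": "servo_tool", "arguments": {"plan": [[[0,0,-0.005,0,0,0,255],[0,0,-0.01,0,0,0,255],[0,0,-0.015,0,0,0,255],[0,0,-0.015,0,0,0,255],[0,0,-0.015,0,0,0,255],[0,0,-0.015,0,0,0,255],[0,0,-0.015,0,0,0,255],[0,0,-0.015,0,0,0,255],[0,0,-0.015,0,0,0,255],[0,0,-0.01,0,0,0,255],[0,0,0,0,0,0,255],[0,0,0,0,0,0,255]]]}}

```text
time: 17.33
tool_pos: [547.6, -224.5, 150.6]
eef_rot: [3.141, 0.001, 3.043]
force: [-0.6, 0.7, -1.9]
grip_width: 12.9
gripper_force: 59.7
```

Run:
```python
from h import *
s=state(); print(s["time"],s["tool_pos"],s["eef_rot"],s["gripper_force"],s["force"],s["torque"])
c=look("wrist"); im=c["color"]; cv2.imwrite("pics/held.png",im[:,:,::-1])
rows([568.55,186.7,150],-np.pi+0.149,20)
```

```text
17.3333 [ 547.57339194 -224.45992137  150.57723219] [3.14104508e+00 5.33507107e-04 3.04313059e+00] 59.72780227661133 [-0.56455926  0.7426715  -1.87607999] [0.02873181 0.02678315 0.02813674]
20 rows [-0.00147, 0.02058, -1e-05] [0.003, -0.003, -0.709]
```

View pics/held.png

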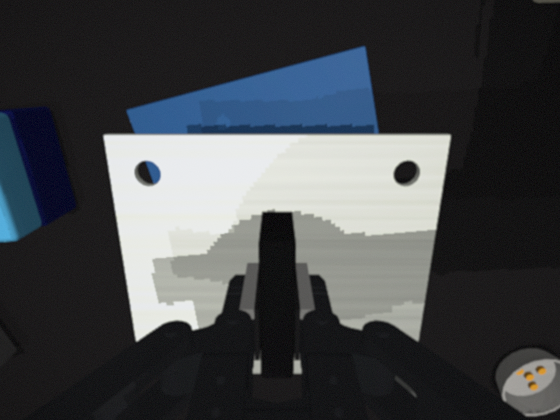

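The cover is held level, with its wide-end holes at (148,173) and (406,173). I'll measure its offset in the tool frame.

```bash
cat > held.py <<'E'
from h import *
def held(zc):
    "cover yaw and origin in world from the two visible wide-end holes; zc = underside height"
    c=look("wrist"); T=pose(); hsv=cv2.cvtColor(c["color"],cv2.COLOR_RGB2HSV)
    g=cv2.GaussianBlur(c["color"],(3,3),0).max(2); out=[]
    for u,v in((148,173),(406,173)):
        w=g[v-22:v+23,u-22:u+23]; pl=((w>110)&(hsv[v-22:v+23,u-22:u+23,1]<70)).astype(np.uint8)
        cn,_=cv2.findContours(1-pl,cv2.RETR_EXTERNAL,cv2.CHAIN_APPROX_NONE); k=max(cn,key=cv2.contourArea)
        (a,b),d,_=cv2.fitEllipse(cv2.convexHull(k)); out.append([a+u-22,b+v-22]); print(np.round(out[-1],1),np.round(d,1))
    P=ray(c,out,zc+4)[:,:2]; d=P[1]-P[0] if P[1][1]>P[0][1] else P[0]-P[1]
    y=np.arctan2(-d[0],d[1]); o=P.mean(0)+48*np.array([np.cos(y),np.sin(y)])
    tl=np.linalg.inv(T)@np.r_[o,zc,1]; print("hole dist",np.linalg.norm(d),"yaw",y,"origin",o,"tcp",T[:3,3],"in tool",tl[:3].round(2),"tool yaw-cover",(state()["eef_rot"][2]-y)%(2*np.pi)-np.pi)
E
python3 -c "
from held import *
held(150.6-17.7)"
```

```text
[147.7 172.4] [21.6 25.4]
[405.8 172.4] [21.3 26. ]
hole dist 115.48026130752574 yaw -0.09945526912939479 origin [ 546.85213    -224.90934446] tcp [ 546.93848299 -224.29493735  149.0917749 ] in tool [-1.000e-02 -6.300e-01  1.619e+01] tool yaw-cover 0.0010664425666768729
```

>>> {"name": "servo_tool", "arguments": {"plan": [[[-0.0015,0.0206,0,0,0,-0.71,255],[-0.0015,0.0206,0,0,0,-0.71,255],[-0.0015,0.0206,0,0,0,-0.71,255],[-0.0015,0.0206,0,0,0,-0.71,255],[-0.0015,0.0206,0,0,0,-0.71,255],[-0.0015,0.0206,0,0,0,-0.71,255],[-0.0015,0.0206,0,0,0,-0.71,255],[-0.0015,0.0206,0,0,0,-0.71,255],[-0.0015,0.0206,0,0,0,-0.71,255],[-0.0015,0.0206,0,0,0,-0.71,255],[-0.0015,0.0206,0,0,0,-0.71,255],[-0.0015,0.0206,0,0,0,-0.71,255]]]}}

```text
time: 18.43
tool_pos: [572.3, 22.7, 149.0]
eef_rot: [-3.141, -0.002, -3.091]
force: [0.3, -0.1, -2.7]
grip_width: 13.1
gripper_force: 59.7
```

>>> {"name": "servo_tool", "arguments": {"plan": [[[-0.0015,0.0206,0,0,0,-0.71,255],[-0.0015,0.0206,0,0,0,-0.71,255],[-0.0015,0.0206,0,0,0,-0.71,255],[-0.0015,0.0206,0,0,0,-0.71,255],[-0.0015,0.0206,0,0,0,-0.71,255],[-0.0015,0.0206,0,0,0,-0.71,255],[-0.0015,0.0206,0,0,0,-0.71,255],[-0.0015,0.0206,0,0,0,-0.71,255],[0,0,0,0,0,0,255],[0,0,0,0,0,0,255],[0,0,0,0,0,0,255]]]}}

```text
time: 19.35
tool_pos: [569.1, 186.5, 149.5]
eef_rot: [-3.141, -0.002, -2.992]
force: [-0.2, 0.9, -1.1]
grip_width: 12.8
gripper_force: 59.7
```

```bash
python3 -c "
from held import *
s=state();print(s['tool_pos'],s['eef_rot']); held(s['tool_pos'][2]-17.7)
c=look('top'); im=c['color'][140:260,130:270]
a=cv2.resize(im,None,fx=5,fy=5,interpolation=2); cv2.imwrite('pics/top2.png',a[:,:,::-1])"
```

```text
[569.08696029 186.49681862 149.53069978] [-3.14090886e+00 -1.59310545e-03 -2.99204000e+00]
[147.6 172.4] [21.1 25.4]
[406.  172.6] [20.6 26.1]
hole dist 116.4082486297659 yaw 0.14757106427682776 origin [569.05461122 186.10529559] tcp [569.26076486 186.21026186 149.83412523] in tool [ 0.2  -0.06 18.  ] tool yaw-cover 0.0013896207605395006
```

>>> {"name": "servo_tool", "arguments": {"plan": [[[0.0004,0.0007,0.006,0,0,0,255],[0,0,0.006,0,0,0,255],[0,0,0.006,0,0,0,255],[0,0,0.006,0,0,0,255],[0,0,0.006,0,0,0,255],[0,0,0.006,0,0,0,255],[0,0,0.006,0,0,0,255],[0,0,0.005,0,0,0,255],[0,0,0.005,0,0,0,255],[0,0,0.005,0,0,0,255],[0,0,0,0,0,0,255],[0,0,0,0,0,0,255]]]}}

```text
time: 20.45
tool_pos: [568.8, 187.4, 93.2]
eef_rot: [-3.141, -0.0, -2.992]
force: [0.1, -0.6, -1.6]
grip_width: 12.9
gripper_force: 59.7
```

```bash
python3 -c "
from held import *
for i in range(3): held(75)
s=state();print(s['tool_pos'],s['eef_rot'],s['force'])
c=look('wrist'); a=cv2.resize(c['color'][145:205,120:180],None,fx=6,fy=6,interpolation=2); b=cv2.resize(c['color'][145:205,376:436],None,fx=6,fy=6,interpolation=2)
cv2.imwrite('pics/fin.png',np.hstack([a,b])[:,:,::-1])
P=[[512.3,237.2],[529.7,122.]]; print(proj(c,np.c_[P,[60,60]]), 'crop px', (proj(c,np.c_[P,[60,60]])-[[376,145],[120,145]])*6)
c=look('side'); a=cv2.resize(c['color'][180:310,150:330],None,fx=4.4,fy=4.4,interpolation=2); cv2.imwrite('pics/fins.png',a[:,:,::-1])"
```

```text
[147.8 172.3] [21.5 25.4]
[405.7 172.2] [22.  26.9]
hole dist 116.5033561138239 yaw 0.14845853156386127 origin [568.82458474 187.0858954 ] tcp [569.07161794 187.50807809  93.71676995] in tool [ 0.31 -0.38 18.72] tool yaw-cover 0.0011129828240874495
[147.9 172.2] [21.7 25.1]
[405.6 172.2] [22.2 26.8]
hole dist 116.79046036813848 yaw 0.14850916786046808 origin [569.14647522 187.17909071] tcp [569.16730647 187.59542154  93.92212032] in tool [ 0.09 -0.41 18.92] tool yaw-cover 0.0010573052561833052
[147.9 172.2] [21.7 25.1]
[405.6 172.2] [22.3 26.9]
hole dist 116.92347730268585 yaw 0.148333227246678 origin [569.3012213  187.26986873] tcp [569.19147271 187.59968027  94.02750862] in tool [-0.05 -0.35 19.03] tool yaw-cover 0.0011471320081648528
[569.19147271 187.59968027  94.02750862] [ 3.14130946e+00  7.53197685e-04 -2.99211229e+00] [-0.07804077  0.04473323 -1.14345526]
[[391.61917564 161.26190724]
 [160.09582136 161.63263088]] crop px [[ 93.71505384  97.57144346]
 [240.57492814  99.79578527]]
```

View pics/fin.png

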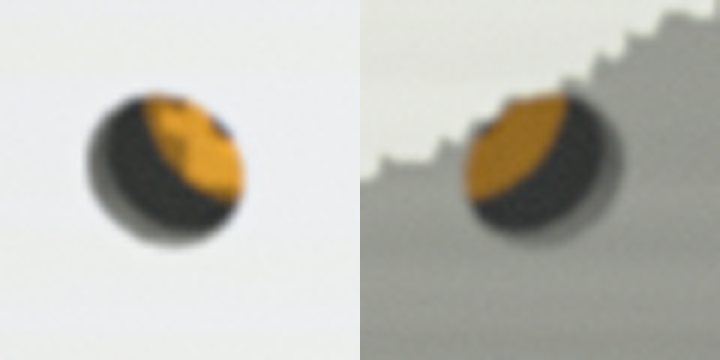

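View pics/fins.png

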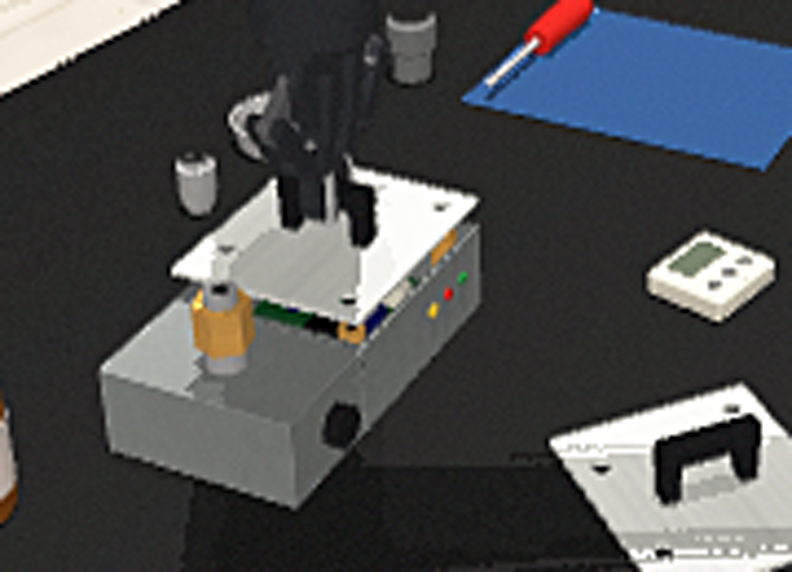

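Through both holes the post edges appear symmetric, so the estimated alignment error is under 1 mm. The cover is level, about 16 mm above the rim, clear of the unit and nut, and the objects in view look undisturbed. I'm handing in.

```bash
python3 -c "
from cell import ticket
print(ticket.sign_off())"
```

```text
the job is handed in; nothing more can be done
None
```

I turned the nut clockwise to its stop, and the gripper is holding the cover level about 16 mm above the rim with its holes within about 1 mm of the posts by my measurements; the job is handed in, but no pass/fail result came back.

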